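# Press the green flask into its travel-case cutout

## Robot

A 6-joint arm with a two-finger parallel gripper is mounted at the origin on the work surface. World frame = base frame: x ahead of the robot, y to its left, z up, the work surface at z = 0. Lengths are in mm, angles in rad, forces in N, time in s.
With the tool pointing down it reaches from about 275 to 750 mm from the base axis. Payload 10.2 kg.
Tool frame: the origin (TCP) lies between the finger pads; the fingertips stand 17 mm ahead of it and the grasp point (between the pads) lies 2 mm behind it (tips_ahead is the distance from the TCP to the fingertips, in mm); z points along the fingers, y is the line along which they close (so a half turn about z gives the same grasp; the last joint's range is limited). The gripper opens to 85 mm and grips with 20 to 120 N. Pads are 22 mm wide; open, the fingers measure 114 mm over their backs; the gripper's body (76 mm by 85 mm) begins 54 mm behind the grasp point. The pads swing forward as they close: fully open they stand 13 mm farther back than shut.
Start: joints at [0.935, 0.313, 1.498, -0, 1.331, -0.223], TCP at [210.63, 480.901, 248.294] pointing down, gripper open.
Joint ranges: [-2.94, 2.94], [-0.97, 2.17], [0.19, 2.56], [-1.23, 4.37], [0.02, 3.11], [-2.88, 2.88]. Speed limits (rad/s): [2.39, 2.39, 3.01, 3.14, 3.14, 3.14].

## Interface

Orientations are given as a unit quaternion [w, x, y, z].
In Python, from rig import sense, capture, finish_job, boxes_of, tips_ahead gives the robot as it stands.
- The arm moves only by the tool drive_tool, never from a script. Its argument "commands" is text: rows parted by semicolons, each of 7 numbers parted by spaces: the shift along the world's x, y, z in units of 0.1 m (1.0 is 0.1 m), then the turn, a rotation vector about the world's x, y, z in units of pi/4 rad (1.0 is pi/4 rad), then the opening in per cent of the stroke, from 0 (shut) to 100 (fully open). A call has 1 to 20 rows; each row shifts and turns the commanded pose from where the row before left it; what a row does not reach is not made up. A row lasts 1/12 s, in which the tool goes at most 41.7 mm and 7.16 degrees, less where a joint would pass 70% of its speed; a pose out of reach is approached as far as the arm can. A call with a number of a shift or a turn outside -1 to 1 is refused whole. A call with a gripper value outside its range is refused whole. The fingers move at their own pace and stop on an object; "force" is the grip in N (left out, the last holds). Time passes only in rows, so rows that do not move let the fingers close. It gives the time, the measured TCP pose, the force, the opening and the grip force at its end, in the units of the state.
- sense(): the state, without advancing time (a new reading comes with each control period).
- capture(name): name is "scene" or "top" or "wrist"; returns a dict with "pixels" (420x560x3 uint8, blue, green, red), "fov_y" (degrees; the focal length in pixels is half the picture's height over the tangent of half this angle, whatever the lens; pixels are square), "cx", "cy" (the principal point, pixels), "position" and "attitude" of the camera in the world; the wrist camera has in their place "tool_from_camera" (4x4, takes a point from camera to tool coordinates, whose origin is the TCP and whose axes are the flange's). Camera axes: x right, y down, z forward; pixel columns grow to the right and rows downward; lengths in mm; the calibration is good to about 2 mm. A picture is of the moment at which its call begins: read the wrist's pose just before it. There is no depth.
- finish_job(): hands the job in; it is judged then, once.
Trained networks look in a picture, given as the dict that the camera call returned (one of the last four; its "shot" number tells which), for a name from the list of things; names that differ only in an ending like _2 or _b are one class to them, and where a whole thing is asked for, a point or a joint stands for the part that bears it (a point fixed in the world has none). Each returns a list of dicts, best first, with "confidence" (0 to 1); they miss things now and then, are a little off and sometimes report something else, mostly with a low value. They report only what shows in the picture. A call takes as long as a camera call. They do not tell look-alikes from the thing itself.
- boxes_of(picture, name): "position" ([column, row] in pixels, amid what is visible of it).
The state is a dict: "time_s": time; "joints": joint angles; "dq": joint speeds; "tau": joint torques, N m; "eef_pos": TCP position; "ee_rot": TCP orientation; "force": force on the tool from outside, world axes, zero at the start; "wrist_torque": the same for the moment, N m; "grip_width": opening from 0.0 (shut) to 1.0 (fully open); "grip_force": force on a finger pad.
Only numpy, scipy, OpenCV 4.12 (cv2) and the standard library are available. Lean on these libraries where they do the work, as an engineer would, in place of code of your own. Each camera call takes 0.05 s, during which the arm holds its last target. There are 200 camera calls.

## Task

Pack the green glass flask: stand it upright in the rectangular cutout of the open blue travel case and press it down between the sprung rollers until it is fully home, then let go. Leave the amber flask where it stands.

Things in the scene. Friction and masses are not known exactly. Their poses are not given: they have to be found in the camera images.
- flask: Green glass stoppered flask, the one to pack, upright, about 0.15 kg. Body 28 mm along its x, 44 mm along its y, flat upright faces from 5 to 74 mm above its underside (lowest 5 mm: foot 24 x 40 mm); neck to 80 mm; fixed stopper 24 mm across, top at 92 mm. Origin: centre of the underside, z up. Grip it over the 28 mm thickness, about 58 mm up. Same after a half turn about z.
- amber: Amber glass flask of the same shape and size, standing upright nearby; to be left alone. Origin: centre of the underside, z up.
- case: Open blue travel case with a rigid white insert, fixed; origin at the centre of its underside, z up. 162 mm along x, 232 along y; insert top 42 mm, rim 44 mm high. Lid lies open flat on the +x side (to x 237 mm, 18 mm high). Rectangular cutout at x 0, y +52 mm; empty round cutout, diameter 44 mm, at y -22 mm; a white jar with a brass band at y -77 mm, top 58 mm high.
- cutout (a point): Centre of the rectangular cutout's mouth, at the insert's top, 42 mm above the dresser; axes as the case's. Cutout 34 mm in x, 50 mm in y, mouth bevelled 6 mm, flat floor 30 mm down. Black sprung rollers stand 4.5 mm out of both y-end walls; the flask, its y along this y (either way round), meets them 14 mm down and needs a push of some 4 to 10 N to the floor, where they hold it.
Mind the look-alikes: they are no part of the job. Of the things like the flask, leave any that is purple or yellow; of the rest the larger one is meant.

How it is judged:
By the outcome, as a careful person would: the job done as asked, in the order asked, and still so for the second after the job is handed in, with the robot touching nothing.
It also fails if it takes over 35 s, if anything falls off the work surface, if the arm or the gripper's body presses on something with over 40 N, if the wrist force passes 120 N, or if a joint passes its speed limit or range.

## Working session

There is one attempt and no reset: what is moved stays moved. The work goes in short steps, Python scripts to look and compute and a tool call to move; the robot and the scene stay as the last step left them, time stands still between calls to the robot, and variables do not carry over. Pictures are saved under pics/ and viewed, at most 10 in all, crops included, and the job is handed in when it is done.

Besides the shell and the picture viewer there is one more tool, called after "Request:" by a JSON object that holds its "op" and its "data". drive_tool: Moves the arm, as the interface text tells. Shifts and turns lie within -1 to 1; 1 stands for 0.1 m of shift or pi/4 rad of turn. Its arguments: {"type":"object","properties":{"commands":{"type":"string"},"force":{"type":"number"}},"required":["commands"]}

```bash
mkdir -p pics; cat > h.py <<'E'
import numpy as np, cv2
from rig import *
from scipy.spatial.transform import Rotation as R
def rot(q): return R.from_quat([q[1],q[2],q[3],q[0]]).as_matrix()
def cam(p,s=None):
    f=p["pixels"].shape[0]/2/np.tan(np.radians(p["fov_y"])/2)
    if "tool_from_camera" in p:
        T=np.array(p["tool_from_camera"]); M=rot(s["ee_rot"])
        return f,M@T[:3,:3],M@T[:3,3]+np.array(s["eef_pos"])
    a=np.array(p["attitude"]); return f,(rot(a) if a.size==4 else a),np.array(p["position"])
def ray(p,uv,z,s=None):
    f,M,c=cam(p,s); d=M@np.array([(uv[0]-p["cx"])/f,(uv[1]-p["cy"])/f,1]); return c+d*(z-c[2])/d[2]
def proj(p,X,s=None):
    f,M,c=cam(p,s); d=M.T@(np.array(X)-c); return [p["cx"]+f*d[0]/d[2],p["cy"]+f*d[1]/d[2]]
E
python3 - <<'E'
from h import *
s=sense(); print(s)
for n in("scene","top"):
    p=capture(n); cv2.imwrite(f"pics/{n}0.png",p["pixels"]); print(n,{k:v for k,v in p.items() if k!="pixels"})
    for o,z in(("flask",40),("amber",40),("case",42),("cutout",42)):
        for b in boxes_of(p,o)[:5]: print(o,np.round(b["position"]),round(b["confidence"],2),ray(p,b["position"],z).round())
E
```

```text
{'time_s': 0.0, 'joints': array([ 9.34591025e-01,  3.13441274e-01,  1.49846104e+00, -7.46699525e-06,
        1.33098774e+00, -2.23398042e-01]), 'dq': array([-0.00094437,  0.00170696, -0.00021509, -0.00120899, -0.00046343,
        0.00145199]), 'tau': array([ 5.25624455e-04, -4.12259173e+01, -2.59747177e+01, -1.62432825e-04,
        4.03800848e-03, -1.51971108e-05]), 'eef_pos': array([210.48504226, 480.69417232, 247.73050724]), 'ee_rot': array([-2.67011094e-04,  2.04940285e-01,  9.78774264e-01, -5.91211175e-04]), 'force': array([-0.21523298,  0.10201857,  0.03392087]), 'wrist_torque': array([-0.01195153,  0.00017527,  0.01391943]), 'grip_force': 0.0, 'grip_width': 1.0018418086098557}
scene {'fov_y': 46.34276715604453, 'cx': 279.74703847673476, 'cy': 213.478915180647, 'position': array([1159.60325625, -161.25435283,  717.98140966]), 'attitude': array([-0.32901912,  0.7554407 ,  0.51828955, -0.22897971]), 'shot': 1}
flask [377. 197.] 0.95 [500. 309.  40.]
flask [341. 171.] 0.93 [391. 278.  40.]
flask [392. 234.] 0.86 [607. 282.  40.]
flask [416. 204.] 0.53 [548. 373.  40.]
amber [330. 218.] 0.84 [524. 188.  40.]
case [132. 334.] 0.69 [ 656. -225.   42.]
cutout [136. 331.] 0.82 [ 653. -220.   42.]
top {'fov_y': 46.499456192950305, 'cx': 273.1441519553859, 'cy': 220.32390455309692, 'position': array([376.98387993, 124.11425812, 991.39733853]), 'attitude': array([-0.04375429,  0.70555078, -0.70518115,  0.05480157]), 'shot': 2}
flask [184. 284.] 0.8 [387. 282.  40.]
flask [171. 224.] 0.78 [504. 309.  40.]
flask [134. 208.] 0.73 [534. 383.  40.]
flask [183. 175.] 0.7 [600. 288.  40.]
amber [234. 213.] 0.89 [524. 185.  40.]
case [434. 175.] 0.67 [ 602. -213.   42.]
cutout [432. 179.] 0.59 [ 594. -208.   42.]
```

View pics/scene0.png

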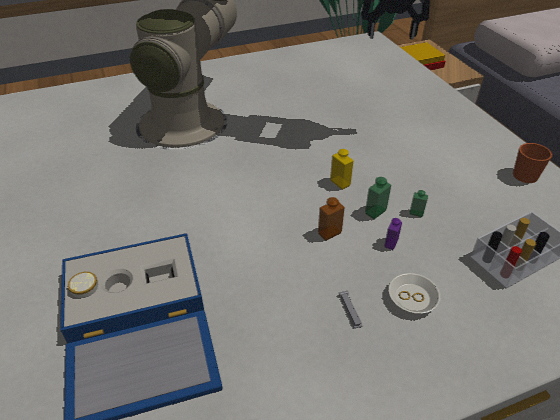

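View pics/top0.png

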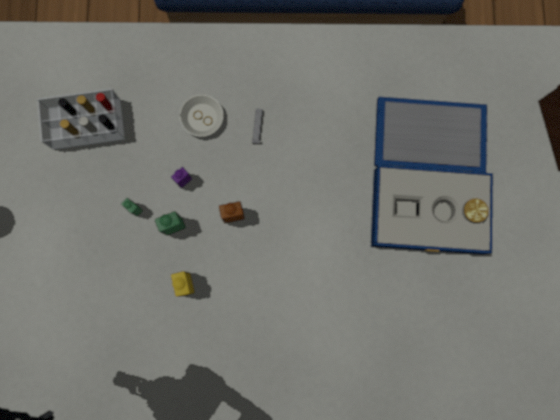

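The target is the larger green flask, at scene (377,197) and top (171,224). The small green, purple and yellow ones are look-alikes, and the amber stands at top (232,212). The case's rectangular cutout is at top (406,208), with the jar at (476,210).

```bash
python3 - <<'E'
from h import *
s=sense();p=capture("top")
print("cut",ray(p,(406,208.5),42),"round",ray(p,(443.5,210.5),42),"jar",ray(p,(476,210.5),58))
print("flask",ray(p,(171,222.5),74))
a=cv2.cvtColor(p["pixels"],cv2.COLOR_BGR2HSV)
m=cv2.inRange(a,(55,70,30),(90,255,255));m[:,:150]=0;m[:,200:]=0
pts=cv2.findNonZero(m);r=cv2.minAreaRect(pts);b=cv2.boxPoints(r);print(b,[ray(p,x,60).round(1) for x in b])
w=capture("wrist");print(w["tool_from_camera"],w["fov_y"]);print(rot(s["ee_rot"]).round(3))
E
```

```text
cut [ 534.3292253  -153.47009293   42.        ] round [ 530.47030341 -227.82319388   42.        ] jar [ 528.0075196  -285.52166189   58.        ]
flask [501.34317738 302.59246914  74.        ]
[[155.03448 218.5862 ]
 [177.6207  209.55171]
 [184.72415 227.31032]
 [162.13794 236.3448 ]] [array([510.8, 336.1,  60. ]), array([528.4, 293.3,  60. ]), array([494. , 278.9,  60. ]), array([476.5, 321.4,  60. ])]
[[-4.87220611e-04 -9.55183157e-01 -2.96015033e-01  7.57494276e+01]
 [ 9.99999396e-01 -7.56917456e-04  7.96494981e-04 -3.78304862e-02]
 [-9.84857536e-04 -2.96014466e-01  9.55182949e-01 -1.24489480e+02]
 [ 0.00000000e+00  0.00000000e+00  0.00000000e+00  1.00000000e+00]] 68.54332101047525
[[-0.916  0.401 -0.   ]
 [ 0.401  0.916 -0.   ]
 [ 0.    -0.    -1.   ]]
```

Request:
{"op": "drive_tool", "data": {"commands": "0.28 -0.18 0 0 0 0 100;0.28 -0.18 0 0 0 0 100;0.28 -0.18 0 0 0 0 100;0.28 -0.18 0 0 0 0 100;0.28 -0.18 0 0 0 0 100;0.28 -0.18 0 0 0 0 100;0.28 -0.18 0 0 0 0 100;0.28 -0.18 0 0 0 0 100;0.28 -0.18 0 0 0 0 100;0 0 0 0 0 0 100"}}

```text
time_s: 1.43
eef_pos: [466.6, 315.7, 247.8]
ee_rot: [0.001, 0.207, 0.978, -0.0]
force: [0.1, -0.7, 0.5]
grip_width: 0.998
grip_force: 0.0
```

```bash
python3 - <<'E'
from h import *
s=sense();p=capture("wrist");print(s["eef_pos"],s["joints"].round(3))
for b in boxes_of(p,"flask"): print(np.round(b["position"]),b["confidence"],ray(p,b["position"],50,s).round(1))
cv2.imwrite("pics/w1.png",p["pixels"]);np.save("w1.npy",dict(p=p,s=s),allow_pickle=True)
E
```

```text
[466.56234979 315.69586304 247.7906499 ] [ 3.870e-01  3.980e-01  1.380e+00 -1.000e-03  1.364e+00 -7.660e-01]
[285. 221.] 0.93 [500.4 309.9  50. ]
[303. 289.] 0.86 [587.5 296.1  50. ]
[356. 216.] 0.64 [527.1 383.5  50. ]
[216. 132.] 0.59 [385.5 283.9  50. ]
[205. 272.] 0.29 [520.3 199.7  50. ]
```

View pics/w1.png

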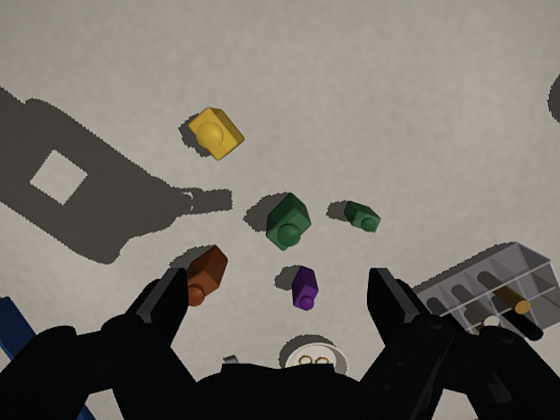

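The green flask is at (287,222) with its stopper at (289,234), and the fingers are clear of it. I'll fit the pose by silhouette, and the cutout from the top picture.

```bash
cat > fit.py <<'E'
from h import *
from scipy.optimize import minimize
def sil(p,s,x,y,a,shape):
    c,n=np.cos(a),np.sin(a); m=np.zeros(shape,np.uint8)
    t=np.linspace(0,2*np.pi,24,endpoint=False)
    def hull(P):
        q=[proj(p,(x+c*u-n*v,y+n*u+c*v,z),s) for u,v,z in P]
        cv2.fillConvexPoly(m,cv2.convexHull((np.array(q)*16).round().astype(np.int32)),255,shift=4)
    hull([(i*14,j*22,z) for i in(-1,1) for j in(-1,1) for z in(5,74)]+[(i*12,j*20,0) for i in(-1,1) for j in(-1,1)])
    hull([(12*np.cos(k),12*np.sin(k),z) for k in t for z in(80,92)])
    return m
def fit(p,s,uv,x0,y0):
    a=cv2.cvtColor(p["pixels"],cv2.COLOR_BGR2HSV); m=cv2.inRange(a,(55,70,20),(90,255,255))
    n,l,st,ce=cv2.connectedComponentsWithStats(m); k=l==1+np.argmin(np.linalg.norm(ce[1:]-uv,axis=1)+1e3*(st[1:,4]<100)); 
    def f(v):
        r=sil(p,s,*v,m.shape)>0; return -(r&k).sum()/(r|k).sum()
    return min((minimize(f,(x0,y0,b),method="Nelder-Mead",options=dict(initial_simplex=[(x0,y0,b),(x0+6,y0,b),(x0,y0+6,b),(x0,y0,b+.3)],xatol=.05,fatol=1e-4)) for b in np.arange(0,np.pi,.5)),key=lambda r:r.fun)
E
python3 - <<'E'
from fit import *
d=np.load("w1.npy",allow_pickle=True).item()
r=fit(d["p"],d["s"],(287,222),500,309);print(r.x,r.fun)
p=capture("top");r=fit(p,None,(170,223),500,309);print(r.x,r.fun)
E
```

```text
[5.02502366e+02 3.12208435e+02 4.97546485e-01] -0.8610223642172524
[502.04094726 309.94360742   0.85218974] -0.7259786476868327
```

```bash
python3 - <<'E'
from fit import *
d=np.load("w1.npy",allow_pickle=True).item();p,s=d["p"],d["s"]
I=p["pixels"].copy();a=cv2.cvtColor(I,cv2.COLOR_BGR2HSV); m=cv2.inRange(a,(55,70,20),(90,255,255))
J=I.copy()
for M,c in((m,(0,0,255)),(sil(p,s,502.5,312.2,.4975,m.shape),(255,255,255))):
    cv2.drawContours(J,cv2.findContours(M,0,2)[0],-1,c,1)
J=np.hstack([x[180:260,240:330] for x in(I,J)]);cv2.imwrite("pics/w1c.png",cv2.resize(J,None,fx=4.4,fy=4.4,interpolation=0))
print(a[225,285],a[215,303],a[240,275],a[205,285])
E
```

```text
[ 65 130  55] [64 88 64] [64 97 89] [ 66 128  40]
```

View pics/w1c.png

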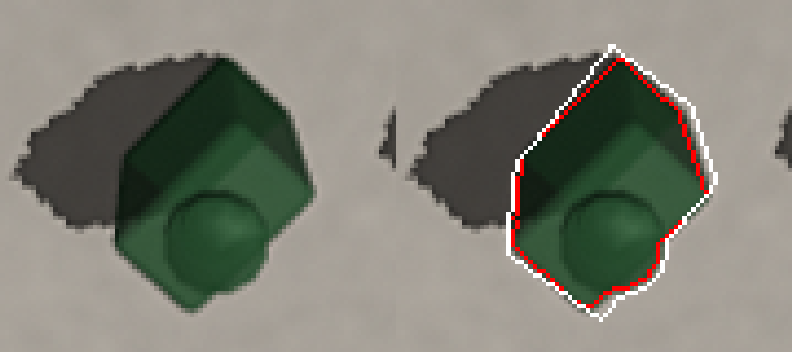

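The fit agrees with the picture (flask near (502,312), yaw 28.5°). Next I turn and descend, with one closer look on the way.

Request:
{"op": "drive_tool", "data": {"commands": "0.06 -0.007 -0.13 0 0 -0.14 80;0.06 -0.007 -0.13 0 0 -0.14 80;0.06 -0.007 -0.13 0 0 -0.14 80;0.06 -0.007 -0.13 0 0 -0.14 80;0.06 -0.007 -0.13 0 0 -0.14 80;0.06 -0.007 -0.13 0 0 -0.14 80;0 0 0 0 0 0 80;0 0 0 0 0 0 80"}}

```text
time_s: 2.25
eef_pos: [497.7, 315.4, 170.3]
ee_rot: [-0.0, 0.509, 0.861, -0.0]
force: [0.2, 0.5, 0.1]
grip_width: 0.797
grip_force: 0.0
```

```bash
python3 - <<'E'
from fit import *
s=sense();p=capture("wrist");M=rot(s["ee_rot"]);print(s["eef_pos"],np.degrees(np.arctan2(M[1,1],M[0,1])))
uv=proj(p,(502,312,50),s);r=fit(p,s,uv,502,312);print(r.x,np.degrees(r.x[2]),r.fun)
I=p["pixels"].copy();cv2.drawContours(I,cv2.findContours(sil(p,s,*r.x,I.shape[:2]),0,2)[0],-1,(255,255,255),1);cv2.imwrite("pics/w2.png",I)
E
```

```text
[497.74759544 315.3724107  170.28870899] 28.800545366601444
[5.03985828e+02 3.12261184e+02 3.89034814e-01] 22.290052948940897 -0.8668879056047197
```

View pics/w2.png

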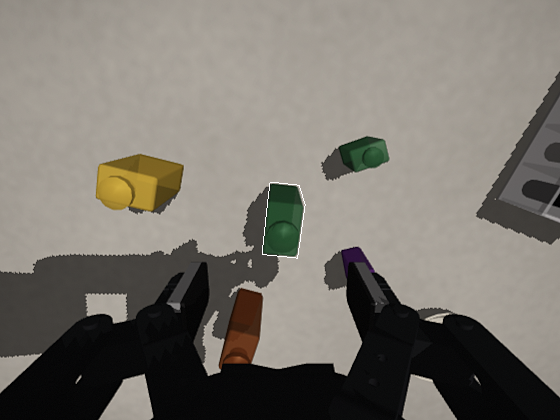

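The flask fit is tight: (504,312), yaw 22.3°, matching the top view. The purple flask lies outside the finger path. I go down and grip.

Request:
{"op": "drive_tool", "data": {"commands": "0.03 -0.015 -0.1 0 0 -0.07 80;0.03 -0.016 -0.2 0 0 -0.075 80;0 0 -0.28 0 0 0 80;0 0 -0.28 0 0 0 80;0 0 -0.19 0 0 0 80;0 0 -0.08 0 0 0 80;0 0 0 0 0 0 80;0 0 0 0 0 0 10;0 0 0 0 0 0 10;0 0 0 0 0 0 10;0 0 0 0 0 0 10;0 0 0 0 0 0 10;0 0 0 0 0 0 10", "force": 45}}

```text
time_s: 3.38
eef_pos: [505.2, 311.9, 58.8]
ee_rot: [0.001, 0.559, 0.829, 0.001]
force: [-1.4, -1.1, 6.2]
grip_width: 0.321
grip_force: 47.0
```

Gripped: the opening is about 27 mm. Now lift and carry past the cutout so the wrist camera sees it unobstructed.

Request:
{"op": "drive_tool", "data": {"commands": "0 0 0.15 0 0 0 10;0 0 0.35 0 0 0 10;0 0 0.35 0 0 0 10;0.02 -0.2 0.3 0 0 -0.04 10;0.02 -0.36 0.05 0 0 -0.04 10;0.02 -0.36 0 0 0 -0.04 10;0.02 -0.36 0 0 0 -0.04 10;0.02 -0.36 0 0 0 -0.04 10;0.02 -0.36 0 0 0 -0.04 10;0.02 -0.36 0 0 0 -0.04 10;0.02 -0.36 0 0 0 -0.04 10;0.02 -0.36 0 0 0 -0.04 10;0.02 -0.36 0 0 0 -0.04 10;0.02 -0.36 0 0 0 -0.04 10;0.02 -0.36 0 0 0 -0.04 10;0.02 -0.36 0 0 0 -0.04 10;0.02 -0.36 0 0 0 -0.04 10;0.02 -0.36 0 0 0 -0.04 10;0.02 -0.3 0 0 0 0 10;0 -0.2 0 0 0 0 10"}}

```text
time_s: 5.05
eef_pos: [536.3, -265.4, 177.4]
ee_rot: [0.0, 0.738, 0.675, -0.0]
force: [-0.4, -0.4, -0.9]
grip_width: 0.317
grip_force: 46.1
```

Request:
{"op": "drive_tool", "data": {"commands": "0 0 0 0 0 0 10;0 0 0 0 0 0 10;0 0 0 0 0 0 10"}}

```text
time_s: 5.3
eef_pos: [536.6, -261.6, 177.3]
ee_rot: [-0.0, 0.737, 0.676, 0.0]
force: [0.0, 0.7, -2.2]
grip_width: 0.32
grip_force: 46.1
```

```bash
python3 - <<'E'
from h import *
s=sense();p=capture("wrist");M=rot(s["ee_rot"]);print(s["eef_pos"],np.degrees(np.arctan2(M[1,1],M[0,1])),M[2],s["force"],s["grip_width"])
print(proj(p,(534,-153,42),s))
for b in boxes_of(p,"cutout"): print(b["position"],b["confidence"],ray(p,b["position"],42,s))
cv2.imwrite("pics/w3.png",p["pixels"]);np.save("w3.npy",dict(p=p,s=s),allow_pickle=True)
E
```

```text
[ 536.57424187 -261.64582415  177.32783875] -4.9534070009406515 [ 4.49284469e-04 -2.26095712e-04 -9.99999874e-01] [ 0.02349307  0.74662067 -2.18866797] 0.32021837641209305
[np.float64(261.96152625465993), np.float64(74.21449676001069)]
[354.9, 118.9] 0.68 [ 605.30313017 -192.44584327   42.        ]
```

View pics/w3.png

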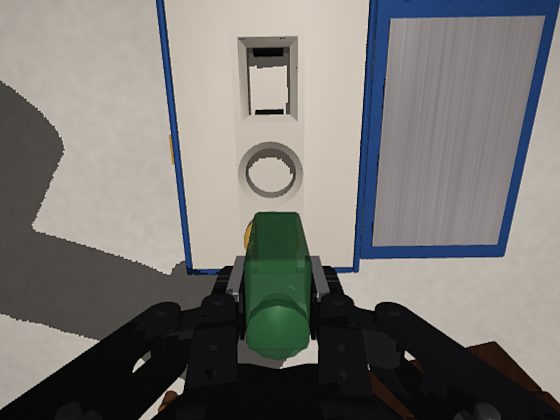

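The picture shows the cutout mouth at about (238-299, 37-120), the round hole at (270,170), and the flask held straight in the pads. I'll rectify the insert plane to measure the mouth.

```bash
python3 - <<'E'
from h import *
d=np.load("w3.npy",allow_pickle=True).item();p,s=d["p"],d["s"]
# rectified: col = (x-484)*6, row = (-110 - y)*6 at z=42
x0,y0,k=484,-110,6
W=[(x0,y0),(x0+100,y0),(x0+100,y0-92),(x0,y0-92)]
src=np.float32([proj(p,(*w,42),s) for w in W]);dst=np.float32([((x-x0)*k,(y0-y)*k) for x,y in W])
I=cv2.warpPerspective(p["pixels"],cv2.getPerspectiveTransform(src,dst),(600,552),flags=cv2.INTER_CUBIC)
I=cv2.createCLAHE(4,(4,4)).apply(cv2.cvtColor(I,cv2.COLOR_BGR2GRAY))
cv2.imwrite("pics/r3.png",I)
# case long edges: blue/insert transitions, at z=42 plane
a=cv2.cvtColor(p["pixels"],cv2.COLOR_BGR2HSV);m=cv2.inRange(a,(100,120,30),(125,255,255))
L=[];Rr=[]
for r in range(20,190,5):
    c=np.flatnonzero(m[r]);l=c[c<230];q=c[c>320]
    if len(l) and len(q): L.append(ray(p,(l.max()+.5,r),42,s));Rr.append(ray(p,(q.min()-.5,r),42,s))
for n in(L,Rr):
    n=np.array(n);f=np.polyfit(n[:,1],n[:,0],1);print(f,"yaw",-np.degrees(np.arctan(f[0])),"x at y-153",np.polyval(f,-153),np.std(n[:,0]-np.polyval(f,n[:,1])))
E
```

```text
[7.06755026e-02 4.73917871e+02] yaw -4.04268585133436 x at y-153 463.1045195871319 0.23720248049154763
[7.19307488e-02 6.24741450e+02] yaw -4.1142423431641415 x at y-153 613.736045142359 0.2561463205302485
```

View pics/r3.png

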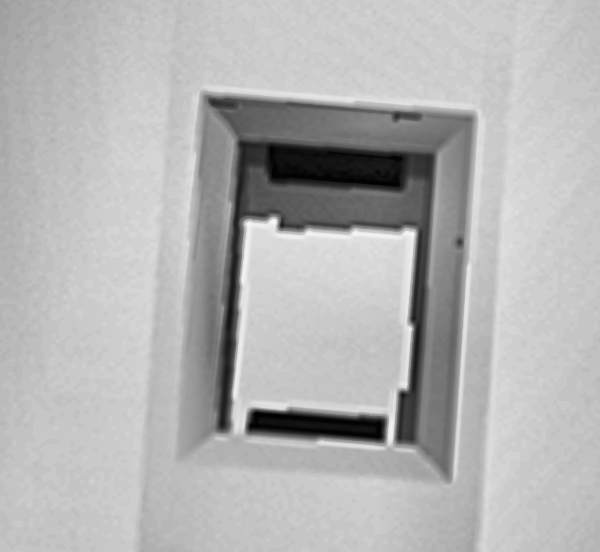

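The mouth measures 45.6 × 61.8 mm (should be 46 × 62), with centre (538.6,-157.8) and yaw -4.0°. The case edges agree (538.1, -4.1°). Move above it.

Request:
{"op": "drive_tool", "data": {"commands": "0.005 0.15 0 0 0 0.01 10;0.005 0.3 0 0 0 0.011 10;0.005 0.3 -0.1 0 0 0 10;0.005 0.2 -0.2 0 0 0 10;0 0.082 -0.2 0 0 0 10;0 0 -0.1 0 0 0 10;0 0 0 0 0 0 10;0 0 0 0 0 0 10"}}

```text
time_s: 6.07
eef_pos: [538.8, -159.4, 117.8]
ee_rot: [0.0, 0.731, 0.682, -0.0]
force: [0.5, -0.7, -0.6]
grip_width: 0.323
grip_force: 46.1
```

```bash
python3 - <<'E'
from h import *
s=sense();M=rot(s["ee_rot"]);print(s["eef_pos"],np.degrees(np.arctan2(M[1,1],M[0,1])),s["force"],s["time_s"])
p=capture("scene");u,v=map(int,proj(p,(538,-158,80)));f,_,_=cam(p)
I=p["pixels"][v-55:v+45,u-65:u+65];cv2.imwrite("pics/s4.png",cv2.resize(I,None,fx=5,fy=5,interpolation=2))
E
```

```text
[ 538.8244946  -159.36300526  117.77513465] -4.016848839593005 [ 0.52234516 -0.67876076 -0.57771003] 6.0667
```

View pics/s4.png

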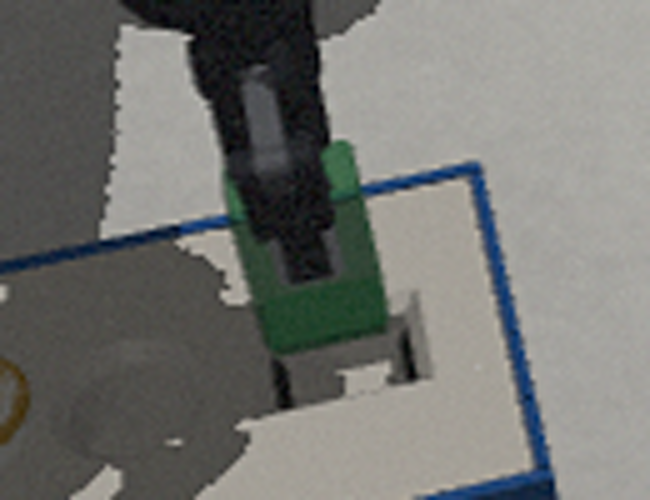

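The flask is over the cutout, roughly centred between the rollers. Lower to just above the rollers and check the forces.

Request:
{"op": "drive_tool", "data": {"commands": "0 0.008 -0.06 0 0 0 10;0 0 -0.06 0 0 0 10;0 0 -0.05 0 0 0 10;0 0 -0.04 0 0 0 10;0 0 -0.04 0 0 0 10;0 0 -0.03 0 0 0 10;0 0 0 0 0 0 10;0 0 0 0 0 0 10"}}

```text
time_s: 6.78
eef_pos: [538.6, -158.4, 89.2]
ee_rot: [-0.0, 0.732, 0.682, -0.0]
force: [-0.5, 0.4, -1.3]
grip_width: 0.318
grip_force: 46.1
```

Free entry with no contact force. Now push through the rollers; the floor should be at TCP ≈ 70.8.

Request:
{"op": "drive_tool", "data": {"commands": "0 0 -0.03 0 0 0 10;0 0 -0.03 0 0 0 10;0 0 -0.03 0 0 0 10;0 0 -0.03 0 0 0 10;0 0 -0.03 0 0 0 10;0 0 -0.02 0 0 0 10;0 0 -0.015 0 0 0 10;0 0 0 0 0 0 10;0 0 0 0 0 0 10", "force": 70}}

```text
time_s: 7.53
eef_pos: [538.7, -158.4, 70.8]
ee_rot: [0.0, 0.732, 0.682, 0.0]
force: [-0.6, 2.2, 3.8]
grip_width: 0.316
grip_force: 74.3
```

Request:
{"op": "drive_tool", "data": {"commands": "0 0 -0.01 0 0 0 10;0 0 -0.01 0 0 0 10;0 0 0 0 0 0 10"}}

```text
time_s: 7.78
eef_pos: [538.8, -158.4, 70.8]
ee_rot: [0.0, 0.731, 0.682, -0.0]
force: [-7.9, 4.8, 23.0]
grip_width: 0.317
grip_force: 76.9
```

It stops at 70.8 with the force rising to 23 N, so it is on the floor. Ease off, open and retreat upward.

Request:
{"op": "drive_tool", "data": {"commands": "0 0 0.015 0 0 0 10;0 0 0 0 0 0 60;0 0 0 0 0 0 60;0 0 0 0 0 0 60;0 0 0 0 0 0 60;0 0 0 0 0 0 60;0 0 0.1 0 0 0 60;0 0 0.2 0 0 0 60;0 0 0.35 0 0 0 60;0 0 0.35 0 0 0 60;0 0 0.3 0 0 0 60;0 -0.2 0.1 0 0 0 60;0 -0.25 0 0 0 0 60;0 -0.25 0 0 0 0 60;0 -0.2 0 0 0 0 60;0 0 0 0 0 0 60;0 0 0 0 0 0 60"}}

```text
time_s: 9.2
eef_pos: [538.4, -248.9, 210.6]
ee_rot: [0.0, 0.732, 0.681, 0.0]
force: [0.5, 0.5, -0.3]
grip_width: 0.597
grip_force: 0.0
```

```bash
python3 - <<'E'
from fit import *
s=sense();p=capture("wrist");uv=proj(p,(538.6,-158,60),s);print(s["eef_pos"],s["force"],uv)
# expected silhouette with base at z=12
import fit
q=fit.proj; fit.proj=lambda p,X,s=None:q(p,(X[0],X[1],X[2]+12),s)
r=fit.fit(p,s,uv,538.6,-158);print(r.x,np.degrees(r.x[2]),r.fun)
I=p["pixels"].copy();cv2.drawContours(I,cv2.findContours(sil(p,s,538.6,-158,np.radians(-4),I.shape[:2]),0,2)[0],-1,(0,0,255),1)
cv2.imwrite("pics/w5.png",I)
E
```

```text
[ 538.40593926 -248.87914499  210.63550604] [ 0.50853458  0.48870962 -0.32559312] [np.float64(269.78317764154446), np.float64(99.14544487421642)]
[ 5.39189860e+02 -1.58896081e+02 -6.84685980e-02] -3.9229616963132647 -0.9201716738197425
```

View pics/w5.png

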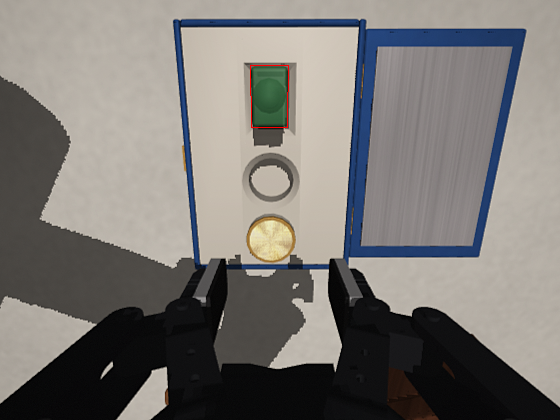

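The flask stands in the cutout at (270,97), upright, and its outline matches a pose with the base at z = 12 (fully home). The gripper is clear.

```bash
python3 -c "
from rig import finish_job
print(finish_job())"
```

```text
the job is handed in; nothing more can be done
None
```

The green flask is pressed to the floor of the case's rectangular cutout and released, the amber flask was not touched, and the job was handed in at about 9.3 s; no verdict was returned.

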